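# Sort lens sleeves on the gauge pin, then hold the lamp shutter half open

### The arm

A 6-joint arm with a two-finger parallel gripper is mounted at the origin on the work surface. World frame = base frame: x ahead of the robot, y to its left, z up, the work surface at z = 0. Lengths are in m, angles in rad, forces in N, time in s.
With the tool pointing down it reaches from about 0.375 to 0.975 m from the base axis. Payload 3.8 kg.
Tool frame: the origin (TCP) lies at the very end of the fingers, on their centre line; the grasp point (between the pads) lies 19 mm behind it (bot.pinch_z is the distance from the TCP to the grasp point, in m); x points along the fingers, y is the direction in which the jaws open and shut, and the axes are right-handed (so a half turn about x gives the same grasp; the last joint's range is limited). The gripper opens to 85 mm and grips with 20 to 120 N. Pads are 22 mm wide; open, the fingers measure 114 mm over their backs; the gripper's body (76 mm by 85 mm) begins 54 mm behind the grasp point. The pads swing forward as they close: fully open they stand 13 mm farther back than shut.
Start: joints at [-0.037, 0.264, 1.604, -0, 1.274, -0.037], TCP at [0.675, -0, 0.231] pointing down, gripper open.
Joint ranges: [-2.63, 2.63], [-0.94, 2.18], [0.31, 2.57], [-1.31, 4.45], [0, 2.66], [-2.55, 2.55]. Speed limits (rad/s): [2.57, 2.57, 3.14, 3.14, 3.14, 3.14].

### API

Orientations are given as a rotation vector (axis times angle).
In Python, from workcell import monitor, imaging, finish_job, bot gives the robot as it stands.
- The arm moves only by the tool jog_arm, never from a script. Its argument "rows" is a list of rows, each a list of 7 numbers: the shift along the tool's x, y, z in m, then the turn, a rotation vector about the tool's x, y, z in rad, then the opening in per cent of the stroke, from 0 (shut) to 100 (fully open). A call has 1 to 20 rows; each row is the pose to reach, as a shift and turn from the pose measured when the call began, along the tool's axes at that moment; what a row does not reach only later rows make up. A row lasts 1/10 s, in which the tool goes at most 50 mm and 8.59 degrees, less where a joint would pass 70% of its speed; a pose out of reach is approached as far as the arm can. A call with a gripper value outside its range is refused whole. The fingers move at their own pace and stop on an object; "force" is the grip in N (left out, the last holds). Time passes only in rows, so rows that repeat a pose let the fingers close. It gives the time, the measured TCP pose, the force and the opening at its end, in the units of the state.
- monitor.read_state(): the state, without advancing time (a new reading comes with each control period).
- imaging.read_camera(name): name is "scene" or "side" or "wrist"; returns the picture (420x560x3 uint8, blue, green, red); there is no depth.
- imaging.camera_params(name): a dict with "fx", "fy", "cx", "cy" (pixels), "T" (4x4, takes a point from camera to world coordinates); the wrist camera has in their place "T_tool_cam" (4x4, takes a point from camera to tool coordinates, whose origin is the TCP and whose axes are the tool frame's). Camera axes: x right, y down, z forward; pixel columns grow to the right and rows downward; lengths in m; the calibration is good to about 2 mm. The wrist camera is an equidistant fisheye: a pixel r from the principal point sees the ray r / f radians off the axis. A picture is of the moment at which its call begins: read the wrist's pose just before it. camera_params takes no time and is no camera call.
- finish_job(): hands the job in, once; it reports no verdict.
The state is a dict: "time": time; "q": joint angles; "joint_vel": joint speeds; "joint_torque": joint torques, N m; "tool_pos": TCP position; "tcp_rot": TCP orientation; "wrist_force": force on the tool from outside, world axes, zero at the start; "torque": the same for the moment, N m; "width": opening from 0.0 (shut) to 1.0 (fully open).
Only numpy, scipy, OpenCV 4.12 (cv2) and the standard library are available. Lean on these libraries where they do the work, as an engineer would, in place of code of your own. Each camera call takes 0.05 s, during which the arm holds its last target. There are 200 camera calls.

### The job

Of the two lens sleeves standing on the bench only one has a bore wide enough for the lamp fixture's gauge pin: slide that one over the pin fully home and let go of it, and put the other, which does not fit, into the reject tray. Then slide the lamp house's sprung shutter by its tab to half of its travel, never letting it run fully open, and finish while still holding it there against its spring: do not let go. Leave the other things on the bench where they are.

Things in the scene. Friction and masses are not known exactly. Their poses are not given: they have to be found in the camera images.
- fixture: Lamp fixture, fixed; place and yaw vary: aluminium plate 215 x 210 x 12 mm. Origin on the bench about under its middle, z up. On it, in its frame: grey lamp house (x -101 to -39, y -100 to 100, top at z 84 mm), lit window in its +x face behind the shutter; steel gauge pin at x 50, y 0; low black photocell block (x 93 to 105, y -25 to 25, top at z 38 mm).
- pin_foot (a point): The gauge pin's axis at the base plate's top (12 mm above the bench). The pin is upright bright steel, 18 mm in diameter, 60 mm tall above the plate, its last 7 mm tapering to 11 mm.
- sleeve_wide: Plain steel tube standing upright on the bench, 34 mm outside diameter, 45 mm tall, bore 20.6 mm right through: it fits the gauge pin. Origin at the centre of its underside, z along its axis. About 70 g. Which of the two sleeve places it takes varies.
- sleeve_narrow: The like tube, 34 mm outside diameter, 45 mm tall, but bore 14 mm: it stops on the pin's taper and does not go down. Origin at the centre of its underside, z along its axis. About 80 g.
- tray: Reject tray, fixed: open grey plastic box 130 x 130 mm, 25 mm high, walls 4 mm, floor 4 mm thick. Origin under its middle on the bench.
- shutter (a joint): Travel of the shutter (thin steel plate in front of the lamp window, with tab, and a small pointer towards the fixture's -x) in m: 0 shut (sprung there at the start), 0.03 half, 0.06 fully open. Grows along the fixture's +y. The spring resists with about 4.5 N at 0, 10 N at half, 15 N fully open and drives it shut when released.
- tab (a point): Centre of the shutter's upright black tab, 108 mm above the bench over the lamp house; moves with the shutter. Tab: 12 mm along the fixture's y (sliding direction), 30 mm along its x, 40 mm tall (88 to 128 mm above the bench). When shut at x -34, y -30 mm in the fixture's frame. Can be pinched from above across its 12 mm.
- board_a: Bystander: green ring-shaped circuit board, 72 mm across, 5 mm thick, flat on the bench. Origin at the centre of its underside.
- board_b: Bystander: a second such ring board, near the sleeves.
- fan: Bystander: black cooling fan standing upright, 120 x 120 x 25 mm. Origin under its middle.
- parts_box: Bystander: clear component box 100 x 150 x 30 mm. Origin under its middle.
- tweezers: Bystander: dark steel tweezers, 120 mm long, 6 mm high, lying. Origin near the middle on the bench.
- pliers: Bystander: pliers with yellow handles, 150 mm long, 13 mm high, lying. Origin near the middle on the bench.
- reel: Bystander: component reel lying flat, 90 mm across, 16 mm high. Origin under its middle.
- bottle: Bystander: small white closed bottle, 40 mm across, 90 mm tall. Origin under its middle.
- half_mark (a point): Middle, longer one of three dark marks on the lamp house's top: the shutter's pointer stands at it at half travel. The marks 30 mm to either side along the fixture's y are shut (-y) and fully open (+y).
There are look-alikes about, which are no part of the job. Leave any purple look-alike of the sleeve_wide alone.

How it is judged:
On the way, in this order (a step that is already met when the one before it is completed fails the run):
1. the wide sleeve is fully home on the pin and the narrow one in the reject tray, both let go of and at rest, with the shutter still shut (horizontal distance between sleeve_wide and pin_foot below 0.003 m and z of sleeve_wide in the frame of fixture below 0.0155 m and angle between sleeve_wide's own z axis and vertical below 0.1 rad and x of sleeve_narrow in the frame of tray between -0.062 and 0.062 m and y of sleeve_narrow in the frame of tray between -0.062 and 0.062 m and z of sleeve_narrow in the frame of tray below 0.03 m and linear speed of sleeve_wide below 0.02 m/s and linear speed of sleeve_narrow below 0.03 m/s and contact force between the fingers and sleeve_wide below 0.1 N and contact force between the fingers and sleeve_narrow below 0.1 N and value of joint shutter below 0.005 m), for 0.2 s.
2. the shutter is held at half travel by the gripper (value of joint shutter between 0.025 and 0.035 m and contact force between the fingers and shutter above 3 N and velocity of joint shutter between -0.02 and 0.02 m/s), for 0.3 s.
At the end, for the whole second after the job is handed in: Fingers hold the shutter still at half travel (30 +-5 mm, over 3 N); wide sleeve upright, home on the pin (within 3.5 mm of the plate, 3 mm of the axis); narrow sleeve in the tray; both released, at rest (all of step 2 and horizontal distance between sleeve_wide and pin_foot below 0.003 m and z of sleeve_wide in the frame of fixture below 0.0155 m and angle between sleeve_wide's own z axis and vertical below 0.1 rad and x of sleeve_narrow in the frame of tray between -0.062 and 0.062 m and y of sleeve_narrow in the frame of tray between -0.062 and 0.062 m and z of sleeve_narrow in the frame of tray below 0.03 m and linear speed of sleeve_wide below 0.02 m/s and linear speed of sleeve_narrow below 0.03 m/s and contact force between the fingers and sleeve_wide below 0.1 N and contact force between the fingers and sleeve_narrow below 0.1 N); the arm keeps its last pose, push and grip.
It fails at once if the shutter is let run fully open (beyond 55 mm of 60) (value of joint shutter above 0.055 m).
It fails at once if another thing on the bench is moved by more than 30 mm (distance of any of board_a, board_b, fan, parts_box, tweezers, pliers, reel, bottle from where it was at the start of the episode above 0.03 m).
It also fails if it takes over 67 s, if anything falls off the work surface, if the arm or the gripper's body presses on something with over 40 N, if the wrist force passes 120 N, or if a joint passes its speed limit or range.

## Working session

There is one attempt and no reset: what is moved stays moved. The work goes in short steps, Python scripts to look and compute and a tool call to move; the robot and the scene stay as the last step left them, time stands still between calls to the robot, and variables do not carry over. Pictures are saved under pics/ and viewed, about 8 in all and at most 12, crops included, and the job is handed in when it is done.

Besides the shell and the picture viewer there is one more tool, called after "Emit:" as a command line: name --pt "numbers of a row" for each row, then --argument value for the rest. jog_arm: Moves the arm, as the interface text tells. Its arguments: {"type":"object","properties":{"rows":{"type":"array","items":{"type":"array","items":{"type":"number"}}},"force":{"type":"number"}},"required":["rows"]}

```bash
mkdir -p pics; cat > h.py <<'E'
import numpy as np, cv2
from workcell import monitor, imaging, finish_job, bot
from scipy.spatial.transform import Rotation as R
def ray(name,u,v,st=None):
    p=imaging.camera_params(name)
    if name!='wrist':
        T=np.array(p['T']); d=np.array([(u-p['cx'])/p['fx'],(v-p['cy'])/p['fy'],1.])
    else:
        st=st or monitor.read_state()
        Tw=np.eye(4);Tw[:3,:3]=R.from_rotvec(st['tcp_rot']).as_matrix();Tw[:3,3]=st['tool_pos']
        T=Tw@np.array(p['T_tool_cam'])
        a=(u-p['cx'])/p['fx'];b=(v-p['cy'])/p['fy'];r=np.hypot(a,b)+1e-12
        d=np.array([np.sin(r)*a/r,np.sin(r)*b/r,np.cos(r)])
    d=T[:3,:3]@d; return T[:3,3],d/np.linalg.norm(d)
def onz(name,u,v,z,st=None):
    o,d=ray(name,u,v,st); return o+d*(z-o[2])/d[2]
def proj(name,P,st=None):
    p=imaging.camera_params(name)
    if name!='wrist': T=np.array(p['T'])
    else:
        st=st or monitor.read_state()
        Tw=np.eye(4);Tw[:3,:3]=R.from_rotvec(st['tcp_rot']).as_matrix();Tw[:3,3]=st['tool_pos']
        T=Tw@np.array(p['T_tool_cam'])
    c=T[:3,:3].T@(np.array(P)-T[:3,3])
    if name!='wrist': return np.array([p['cx']+p['fx']*c[0]/c[2],p['cy']+p['fy']*c[1]/c[2]])
    r=np.hypot(c[0],c[1]);th=np.arctan2(r,c[2])
    return np.array([p['cx']+p['fx']*th*c[0]/r,p['cy']+p['fy']*th*c[1]/r])
def tri(a,b):
    (o1,d1),(o2,d2)=a,b
    A=np.stack([d1,-d2],1);t=np.linalg.lstsq(A,o2-o1,rcond=None)[0]
    p,q=o1+d1*t[0],o2+d2*t[1]; return (p+q)/2,np.linalg.norm(p-q)
E
python3 - <<'E'
from h import *
st=monitor.read_state(); print({k:np.round(v,3) for k,v in st.items()})
for n in ['scene','side','wrist']:
    cv2.imwrite(f'pics/{n}0.png',imaging.read_camera(n))
    p=imaging.camera_params(n); print(n,{k:np.round(v,3) for k,v in p.items()})
E
```

```text
{'time': np.float64(0.0), 'q': array([-0.037,  0.265,  1.605, -0.   ,  1.274, -0.037]), 'joint_vel': array([ 0.   ,  0.001, -0.   , -0.001,  0.001,  0.002]), 'joint_torque': array([ 1.0000e-03, -5.1512e+01, -3.6731e+01, -0.0000e+00,  1.3000e-02,
        0.0000e+00]), 'tool_pos': array([0.674, 0.   , 0.23 ]), 'tcp_rot': array([ 1.208,  1.211, -1.211]), 'wrist_force': array([0.429, 0.567, 1.044]), 'torque': array([ 0.009, -0.068, -0.051]), 'width': np.float64(0.998)}
scene {'fx': np.float64(398.823), 'fy': np.float64(398.823), 'cx': np.float64(281.166), 'cy': np.float64(207.027), 'T': array([[-0.517,  0.625, -0.585,  1.199],
       [ 0.856,  0.362, -0.37 ,  0.34 ],
       [-0.019, -0.691, -0.722,  0.885],
       [ 0.   ,  0.   ,  0.   ,  1.   ]])}
side {'fx': np.float64(473.862), 'fy': np.float64(473.862), 'cx': np.float64(284.434), 'cy': np.float64(212.655), 'T': array([[ 0.928, -0.206,  0.31 ,  0.142],
       [-0.372, -0.492,  0.787, -1.065],
       [-0.01 , -0.846, -0.533,  0.753],
       [ 0.   ,  0.   ,  0.   ,  1.   ]])}
wrist {'fx': np.float64(325.192), 'fy': np.float64(325.192), 'cx': np.float64(278.319), 'cy': np.float64(206.055), 'T_tool_cam': array([[-0.001, -0.278,  0.961, -0.142],
       [ 1.   , -0.   ,  0.001, -0.001],
       [ 0.   ,  0.961,  0.278, -0.071],
       [ 0.   ,  0.   ,  0.   ,  1.   ]])}
```

View pics/scene0.png

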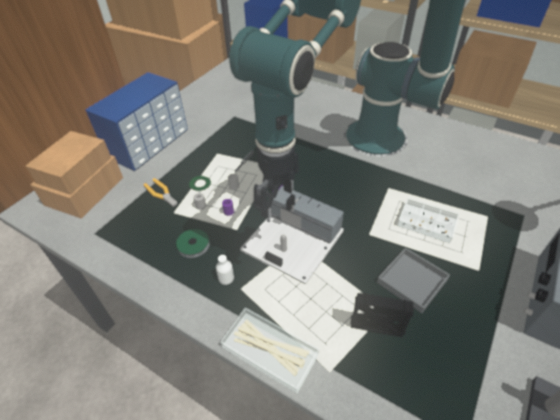

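View pics/wrist0.png

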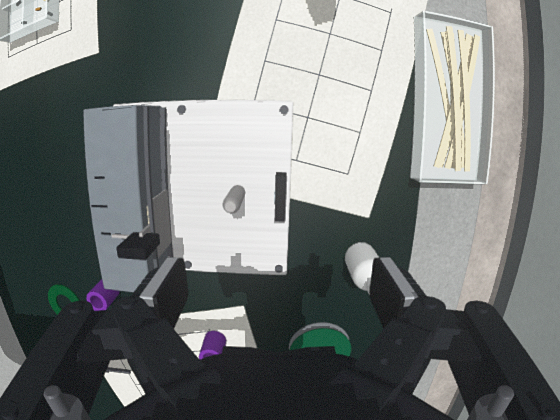

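Scene view: the fixture is at about (295,240), with sleeve candidates at (199,202) and (234,181). A purple look-alike is at (228,207), the tray at (413,279) and the ring board at (200,183). Next I'll take the side view and an enlarged crop.

```bash
python3 - <<'E'
import cv2,numpy as np
s=cv2.imread('pics/scene0.png');d=cv2.imread('pics/side0.png')
a=cv2.resize(s[155:245,140:270],(650,450),interpolation=cv2.INTER_CUBIC)
cv2.imwrite('pics/crop1.png',a)
E
```

```text
(no output)
```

View pics/side0.png

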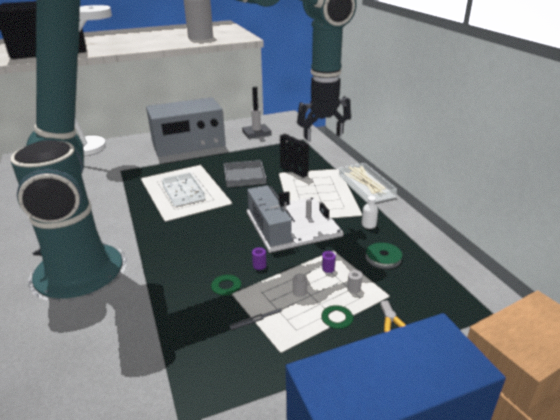

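View pics/crop1.png

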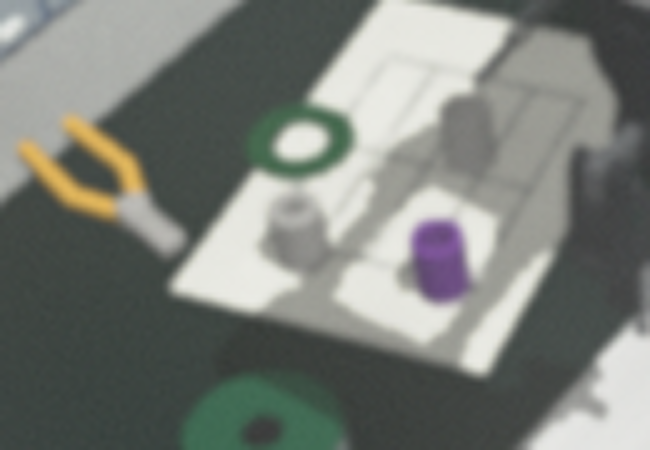

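Side view: the grey sleeves are at (300,284) and (355,282), and the purple look-alikes are at (259,259) and (329,262). So the two grey tubes are the candidates, and which bore is wider has to be judged from above. Now measuring.

```bash
python3 - <<'E'
from h import *
print('A',tri(ray('side',300,284),ray('scene',234,181)))
print('B',tri(ray('side',355,282),ray('scene',199,202)))
print('purple',tri(ray('side',329,262),ray('scene',228,207)), onz('side',259,259,.022))
w=cv2.imread('pics/wrist0.png')
for n,u,v,z in [('plate++',293,101,.012),('plate+-',288,274,.012),('tab?',138,241,.128),('m1',99,178,.084),('m2',98,205,.084),('m3',107,233,.084),('pintop',238,190,.072),('house TL',84,109,.084),('house BL',104,290,.084),('photo',280,197,.038),('center',278,206,0),('botcenter',278,340,0)]:
    print(n,np.round(onz('wrist',u,v,z),3))
for n,u,v in [('tray',413,279),('fan',380,315),('bottle',225,270),('reel',193,243),('pliers',160,190),('ring',200,183)]: print(n,np.round(onz('scene',u,v,.01),3))
for n,u,v in [('tray',244,174),('ringA',226,284),('ringB',337,317),('tweez',262,315),('bottle',370,222)]: print(n,np.round(onz('side',u,v,.01),3))
p=[(0.55,-.2),(.6,-.3)]
print(R.from_rotvec(monitor.read_state()['tcp_rot']).as_matrix().round(3))
E
```

```text
A (array([ 0.48155317, -0.29084084,  0.02475364]), np.float64(0.004494686053447078))
B (array([ 0.60683768, -0.33065143,  0.02039883]), np.float64(0.0008020098457943356))
purple (array([ 0.58210351, -0.24040662,  0.02228524]), np.float64(0.003727997180342775)) [ 0.42721064 -0.16349221  0.022     ]
plate++ [0.689 0.086 0.012]
plate+- [ 0.685 -0.121  0.012]
tab? [ 0.552 -0.031  0.128]
m1 [0.493 0.017 0.084]
m2 [ 0.487 -0.011  0.084]
m3 [ 0.493 -0.042  0.084]
pintop [0.635 0.    0.072]
house TL [0.481 0.088 0.084]
house BL [ 0.473 -0.113  0.084]
photo [ 0.675 -0.015  0.038]
center [ 0.673 -0.036  0.   ]
botcenter [ 0.673 -0.238  0.   ]
tray [0.54  0.319 0.01 ]
fan [0.679 0.283 0.01 ]
bottle [ 0.763 -0.117  0.01 ]
reel [ 0.735 -0.25   0.01 ]
pliers [ 0.62  -0.481  0.01 ]
ring [ 0.53  -0.391  0.01 ]
tray [0.539 0.312 0.01 ]
ringA [ 0.328 -0.21   0.01 ]
ringB [ 0.521 -0.408  0.01 ]
tweez [ 0.372 -0.34   0.01 ]
bottle [ 0.78  -0.108  0.01 ]
[[-0.002  1.     0.   ]
 [ 0.     0.    -1.   ]
 [-1.    -0.002 -0.   ]]
```

Emit:
jog_arm --pt "-0.03 -0.13 0.28 0 0 0 100" --pt "-0.03 -0.13 0.28 0 0 0 100" --pt "-0.03 -0.13 0.28 0 0 0 100" --pt "-0.03 -0.13 0.28 0 0 0 100" --pt "-0.03 -0.13 0.28 0 0 0 100" --pt "-0.03 -0.13 0.28 0 0 0 100" --pt "-0.03 -0.13 0.28 0 0 0 100" --pt "-0.03 -0.13 0.28 0 0 0 100" --pt "-0.03 -0.13 0.28 0 0 0 100" --pt "-0.03 -0.13 0.28 0 0 0 100"

```text
time: 1.15
tool_pos: [0.545, -0.2784, 0.2599]
tcp_rot: [1.208, 1.212, -1.209]
wrist_force: [0.5, 0.1, -0.1]
width: 1.0
```

```bash
python3 - <<'E'
from h import *
import json
st=monitor.read_state(); im=imaging.read_camera('wrist'); cv2.imwrite('pics/wrist1.png',im)
json.dump({k:np.array(v).tolist() for k,v in st.items()},open('st1.json','w'))
print(st['tool_pos'],st['time'],st['joint_vel'])
c=[]
for P in [(.4816,-.291,.045),(.607,-.331,.045)]:
    u,v=proj('wrist',P,st); print(u,v); u,v=int(u),int(v)
    c.append(cv2.resize(im[v-35:v+35,u-35:u+35],(280,280),interpolation=cv2.INTER_CUBIC))
a=np.hstack(c); b=cv2.resize(im,(560,420)); cv2.imwrite('pics/v1.png',np.hstack([cv2.resize(im[:,60:500],(440,420)),cv2.resize(np.vstack(c),(210,420))]))
E
```

```text
[ 0.54500753 -0.27842246  0.25994653] 1.15 [ 0.00785161  0.00029672  0.00025159 -0.00214493 -0.00054727 -0.00396269]
223.70049824933167 189.71889019881104
332.1669063843724 223.1514240377355
```

View pics/v1.png

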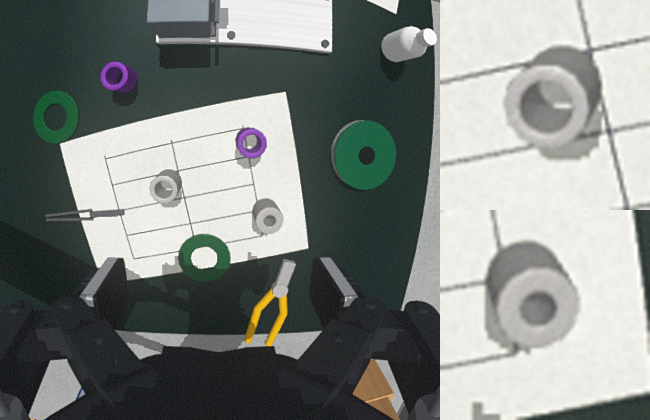

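Wide bore: the left grey tube at (223.7,189.7). Narrow bore: the right grey tube at (330,221). The purple ones are look-alikes and stay alone. Next I'll work out the grasp numbers, with the pin top at (231,207) in wrist0.

```bash
python3 - <<'E'
from h import *
import json
st1=json.load(open('st1.json')); im=cv2.imread('pics/wrist1.png')
g=cv2.medianBlur(cv2.cvtColor(im,cv2.COLOR_BGR2GRAY),3)
for n,u,v in [('A',224,190),('B',330,221)]:
    sub=cv2.resize(g[v-30:v+30,u-30:u+30],None,fx=4,fy=4,interpolation=cv2.INTER_CUBIC)
    for rr in ((25,45),(50,72)):
        c=cv2.HoughCircles(sub,cv2.HOUGH_GRADIENT,1,200,param1=80,param2=12,minRadius=rr[0],maxRadius=rr[1])
        if c is not None:
            x,y,r=c[0,0]; print(n,u-30+x/4,v-30+y/4,r/4,onz('wrist',u-30+x/4,v-30+y/4,.045,st1).round(4))
    print(n,onz('wrist',u,v,.045,st1).round(4))
print('tweezer tip',onz('wrist',185,212,.006,st1).round(3),onz('wrist',106,217,.006,st1).round(3))
print('board nearest',onz('wrist',275,237,.005,st1).round(3))
st0=dict(st1,tool_pos=[.674,0,.23],tcp_rot=[1.208,1.211,-1.211])
w=cv2.imread('pics/wrist0.png')
print('pintop',onz('wrist',231,208,.072,st0),onz('wrist',239,189,.012,st0))
s=cv2.imread('pics/scene0.png')
cv2.imwrite('pics/crop2.png',np.vstack([cv2.resize(w[90:300,70:310],(480,420),interpolation=cv2.INTER_CUBIC)]))
E
```

```text
A 223.875 188.875 9.35 [ 0.4818 -0.29    0.045 ]
A 223.375 189.375 13.7 [ 0.4812 -0.2906  0.045 ]
A [ 0.4819 -0.2913  0.045 ]
B 329.875 221.625 6.45 [ 0.6042 -0.3291  0.045 ]
B 329.375 220.375 13.175 [ 0.6035 -0.3276  0.045 ]
B [ 0.6043 -0.3283  0.045 ]
tweezer tip [ 0.421 -0.33   0.006] [ 0.299 -0.338  0.006]
board nearest [ 0.539 -0.364  0.005]
pintop [ 0.62691605 -0.01754274  0.072     ] [ 0.6277931  -0.01266881  0.012     ]
```

View pics/crop2.png

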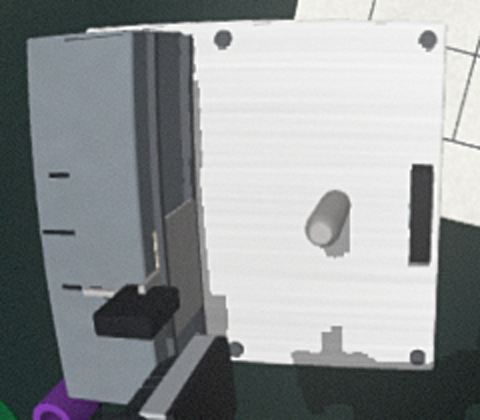

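Emit:
jog_arm --pt "0.02 0.059 0.05 0 0 0 85" --pt "0.05 0.059 0.05 0 0 0 85" --pt "0.09 0.059 0.05 0 0 0 85" --pt "0.13 0.059 0.05 0 0 0 85" --pt "0.17 0.059 0.05 0 0 0 85" --pt "0.2 0.059 0.05 0 0 0 85" --pt "0.22 0.059 0.05 0 0 0 85" --pt "0.235 0.059 0.05 0 0 0 85" --pt "0.245 0.059 0.05 0 0 0 85" --pt "0.245 0.059 0.05 0 0 0 85" --pt "0.245 0.059 0.05 0 0 0 0" --pt "0.245 0.059 0.05 0 0 0 0" --pt "0.245 0.059 0.05 0 0 0 0" --pt "0.245 0.059 0.05 0 0 0 0" --pt "0.245 0.059 0.05 0 0 0 0" --pt "0.245 0.059 0.05 0 0 0 0" --pt "0.245 0.059 0.05 0 0 0 0" --pt "0.245 0.059 0.05 0 0 0 0" --force 40

```text
time: 3.0
tool_pos: [0.6049, -0.3288, 0.0168]
tcp_rot: [1.208, 1.209, -1.208]
wrist_force: [-1.4, 1.3, 6.5]
width: 0.379
```

Emit:
jog_arm --pt "-0.05 0 0 0 0 0 0" --pt "-0.1 0 0 0 0 0 0" --pt "-0.15 0 0 0 0 0 0" --pt "-0.19 -0.005 -0.02 0 0 0 0" --pt "-0.2 -0.01 -0.06 0 0 0 0" --pt "-0.2 -0.01 -0.11 0 0 0 0" --pt "-0.2 -0.02 -0.16 0 0 0 0" --pt "-0.2 -0.02 -0.21 0 0 0 0" --pt "-0.2 -0.03 -0.26 0 0 0 0" --pt "-0.2 -0.03 -0.31 0 0 0 0" --pt "-0.2 -0.04 -0.36 0 0 0 0" --pt "-0.2 -0.05 -0.41 0 0 0 0" --pt "-0.2 -0.05 -0.46 0 0 0 0" --pt "-0.2 -0.06 -0.51 0 0 0 0" --pt "-0.2 -0.065 -0.55 0 0 0 0" --pt "-0.2 -0.065 -0.57 0 0 0 0" --pt "-0.2 -0.065 -0.57 0 0 0 0" --pt "-0.2 -0.065 -0.57 0 0 0 0"

```text
time: 4.8
tool_pos: [0.5382, 0.2411, 0.2158]
tcp_rot: [1.205, 1.21, -1.208]
wrist_force: [-0.7, 0.5, -0.6]
width: 0.378
```

```bash
python3 - <<'E'
from h import *
st=monitor.read_state(); im=imaging.read_camera('wrist'); cv2.imwrite('pics/wrist2.png',im)
print(st['tool_pos'],st['width'],st['wrist_force'])
for P in [(.475,.25,.025),(.605,.25,.025),(.605,.38,.025),(.475,.38,.025)]: print(proj('wrist',P,st).round())
E
```

```text
[0.53823493 0.24108256 0.21583794] 0.3778644336536038 [-0.74019307  0.5060124  -0.56541399]
[219. 175.]
[342. 175.]
[345.  51.]
[217.  51.]
```

View pics/wrist2.png

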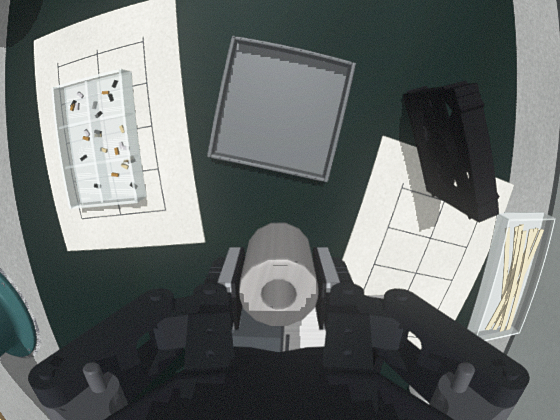

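The narrow sleeve is held, with the tray centred at about (281,112), which agrees with (0.54, 0.315). Lowering it now.

Emit:
jog_arm --pt "0.0 0.002 -0.04 0 0 0 0" --pt "0.03 0.002 -0.074 0 0 0 0" --pt "0.08 0.002 -0.074 0 0 0 0" --pt "0.12 0.002 -0.074 0 0 0 0" --pt "0.15 0.002 -0.074 0 0 0 0" --pt "0.17 0.002 -0.074 0 0 0 0" --pt "0.183 0.002 -0.074 0 0 0 0" --pt "0.19 0.002 -0.074 0 0 0 0" --pt "0.19 0.002 -0.074 0 0 0 0" --pt "0.19 0.002 -0.074 0 0 0 0" --pt "0.19 0.002 -0.074 0 0 0 60" --pt "0.19 0.002 -0.074 0 0 0 60" --pt "0.19 0.002 -0.074 0 0 0 60" --pt "0.19 0.002 -0.074 0 0 0 60" --pt "0.16 0.002 -0.074 0 0 0 60" --pt "0.11 0.002 -0.074 0 0 0 60" --pt "0.06 0.002 -0.074 0 0 0 60" --pt "0.01 0.002 -0.074 0 0 0 60" --pt "0.0 0.002 -0.074 0 0 0 60" --pt "0.0 0.002 -0.074 0 0 0 60"

```text
time: 6.85
tool_pos: [0.5421, 0.3155, 0.2198]
tcp_rot: [1.212, 1.207, -1.202]
wrist_force: [-0.2, 0.4, -0.5]
width: 0.599
```

Emit:
jog_arm --pt "-0.04 0.02 0.05 0 0 0 60" --pt "-0.04 0.03 0.1 0 0 0 60" --pt "-0.04 0.04 0.15 0 0 0 60" --pt "-0.04 0.05 0.2 0 0 0 60" --pt "-0.04 0.06 0.25 0 0 0 60" --pt "-0.04 0.07 0.3 0 0 0 60" --pt "-0.04 0.08 0.35 0 0 0 60" --pt "-0.04 0.084 0.39 0 0 0 60" --pt "-0.04 0.084 0.4 0 0 0 60" --pt "-0.04 0.084 0.4 0 0 0 60" --pt "-0.04 0.084 0.4 0 0 0 60" --pt "-0.04 0.084 0.4 0 0 0 60"

```text
time: 8.05
tool_pos: [0.626, -0.0831, 0.258]
tcp_rot: [1.211, 1.21, -1.203]
wrist_force: [0.6, -0.6, -0.0]
width: 0.603
```

```bash
python3 - <<'E'
from h import *
import json
st=monitor.read_state(); im=imaging.read_camera('wrist'); cv2.imwrite('pics/wrist3.png',im)
s=imaging.read_camera('scene');cv2.imwrite('pics/scene3.png',s)
json.dump({k:np.array(v).tolist() for k,v in st.items()},open('st3.json','w'))
print(st['tool_pos'],st['tcp_rot'],proj('wrist',(.626,-.016,.072),st),proj('wrist',(.626,-.016,.012),st))
a=cv2.resize(im[10:270,120:400],(560,520),interpolation=cv2.INTER_CUBIC)
b=cv2.resize(s[240:320,365:465],(240,192),interpolation=cv2.INTER_CUBIC)
c=np.zeros((520,800,3),np.uint8);c[:,:560]=a;c[:192,560:]=b
cv2.imwrite('pics/v3.png',c)
E
```

```text
[ 0.6259664  -0.08307099  0.25797228] [ 1.21056099  1.21003515 -1.20305258] [278.66301649 119.14409988] [278.38017512 118.54214547]
```

View pics/v3.png

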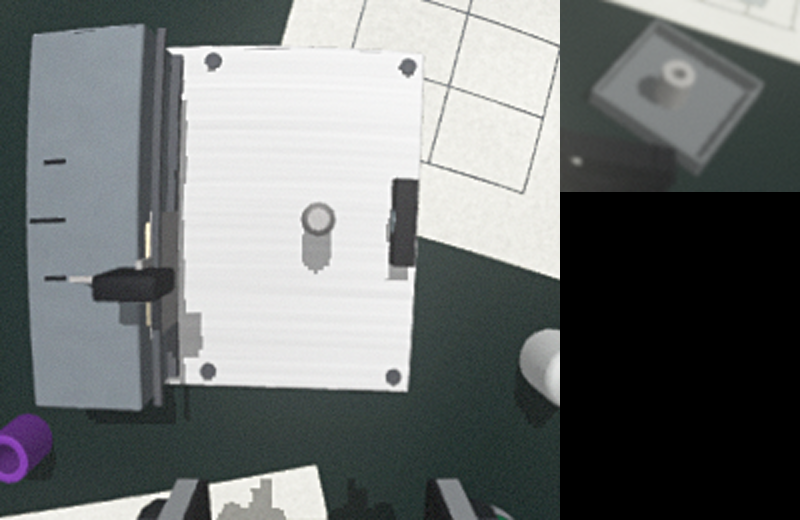

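The scene crop shows the narrow sleeve upright in the tray, and the pin top at wrist (279,119) is where predicted. Now the fixture yaw and the tab.

```bash
python3 - <<'E'
from h import *
import json
st=json.load(open('st3.json'))
f=lambda x,y,z: onz('wrist',120+x/2,10+y/2,z,st)
S=[f(x,y,.012) for x,y in [(213,61),(408,67),(208,371),(393,377)]]
for s in S: print(s.round(4))
yy=(S[0]-S[2]+S[1]-S[3]); xx=S[1]-S[0]+S[3]-S[2]
print('yaw',np.arctan2(-yy[0],yy[1]),np.arctan2(xx[1],xx[0]), 'ctr',sum(S)/4)
M=[f(x,y,.084) for x,y in [(55,161),(47,220),(55,278)]]
for m in M: print('mark',m.round(4))
P=f(318,218,.072); print('pin',P)
for yaw in (0,-.02,-.04):
    c,s=np.cos(yaw),np.sin(yaw); Rz=np.array([[c,-s],[s,c]])
    o=P[:2]-Rz@[.05,0]
    for y in (-.03,0): 
        t=o+Rz@[-.034,y]; print(yaw,t,proj('wrist',[*t,.128],st)*2-[240,20])
E
```

```text
[0.5643 0.0803 0.012 ]
[0.6797 0.0765 0.012 ]
[ 0.5587 -0.1099  0.012 ]
[ 0.6736 -0.1136  0.012 ]
yaw -0.030679564656728057 -0.03226258254976909 ctr [ 0.61907838 -0.01667409  0.012     ]
mark [0.4939 0.018  0.084 ]
mark [ 0.4886 -0.012   0.084 ]
mark [ 0.4916 -0.0421  0.084 ]
pin [ 0.62633582 -0.01585343  0.072     ]
0 [ 0.54233582 -0.04585343] [124.27727428 293.28132754]
0 [ 0.54233582 -0.01585343] [121.6389933  224.12446601]
-0.02 [ 0.54175266 -0.04416754] [122.8189513  289.46648886]
-0.02 [ 0.54235262 -0.01417354] [121.56958655 220.22782963]
-0.04 [ 0.54120333 -0.04247033] [121.43658792 285.62144274]
-0.04 [ 0.54240301 -0.01249432] [121.57922934 216.32819114]
```

Emit:
jog_arm --pt "0.0 -0.04 0.04 0 0 0 65" --pt "0.0 -0.07 0.08 0 0 0 65" --pt "0.0 -0.1 0.12 0 0 0 65" --pt "0.0 -0.13 0.16 0 0 0 65" --pt "0.01 -0.1445 0.2 0 0 0 65" --pt "0.05 -0.1445 0.2075 0 0 0 65" --pt "0.09 -0.1445 0.2075 0 0 0 65" --pt "0.13 -0.1445 0.2075 0 0 0 65" --pt "0.17 -0.1445 0.2075 0 0 0 65" --pt "0.2 -0.1445 0.2075 0 0 0 65" --pt "0.225 -0.1445 0.2075 0 0 0 65" --pt "0.238 -0.1445 0.2075 0 0 0 65" --pt "0.24 -0.1445 0.2075 0 0 0 65" --pt "0.24 -0.1445 0.2075 0 0 0 65" --pt "0.24 -0.1445 0.2075 0 0 0 0" --pt "0.24 -0.1445 0.2075 0 0 0 0" --pt "0.24 -0.1445 0.2075 0 0 0 0" --pt "0.24 -0.1445 0.2075 0 0 0 0" --pt "0.24 -0.1445 0.2075 0 0 0 0" --force 40

```text
time: 10.05
tool_pos: [0.4855, -0.2913, 0.0199]
tcp_rot: [1.211, 1.205, -1.2]
wrist_force: [0.2, 0.1, 6.8]
width: 0.377
```

```bash
python3 - <<'E'
from h import *
st=monitor.read_state(); print(st['tool_pos'],st['width'],st['q'].round(3) if hasattr(st['q'],'round') else st['q']);print(R.from_rotvec(st['tcp_rot']).as_matrix().round(4))
E
```

```text
[ 0.48545694 -0.29129182  0.01985697] 0.3773084931170786 [-0.587  0.278  2.018  0.006  0.839 -0.595]
[[ 8.2e-03  1.0e+00  3.8e-03]
 [ 4.0e-04  3.8e-03 -1.0e+00]
 [-1.0e+00  8.2e-03 -3.0e-04]]
```

Emit:
jog_arm --pt "-0.05 0 0 0 0 0 0" --pt "-0.1 0 0 0 0 0 0" --pt "-0.14 0.005 -0.01 0.1 0 0 0" --pt "-0.169 0.02 -0.04 0.24 0 0 0" --pt "-0.169 0.04 -0.08 0.38 0 0 0" --pt "-0.169 0.06 -0.12 0.52 0 0 0" --pt "-0.169 0.08 -0.16 0.66 0 0 0" --pt "-0.169 0.1 -0.2 0.8 0 0 0" --pt "-0.169 0.12 -0.24 0.94 0 0 0" --pt "-0.169 0.135 -0.26 1.08 0 0 0" --pt "-0.169 0.143 -0.275 1.22 0 0 0" --pt "-0.169 0.143 -0.275 1.36 0 0 0" --pt "-0.169 0.143 -0.275 1.5 0 0 0" --pt "-0.169 0.143 -0.275 1.605 0 0 0" --pt "-0.169 0.143 -0.275 1.605 0 0 0" --pt "-0.169 0.143 -0.275 1.605 0 0 0" --pt "-0.169 0.143 -0.275 1.605 0 0 0"

```text
time: 11.75
tool_pos: [0.626, -0.0159, 0.1903]
tcp_rot: [-2.216, 0.031, 2.197]
wrist_force: [-0.0, 0.8, -1.2]
width: 0.382
```

```bash
python3 - <<'E'
from h import *
st=monitor.read_state(); print(st['tool_pos'],st['width'],st['q']);M=R.from_rotvec(st['tcp_rot']).as_matrix();print(M.round(4))
print('shift to pin z.115',M.T@(np.array([.6263,-.0159,.115])-st['tool_pos']))
w=imaging.read_camera('wrist');cv2.imwrite('pics/wrist4.png',w); print(proj('wrist',[.6263,-.0159,.072],st),proj('wrist',[.5415,-.0433,.128],st))
cv2.imwrite('pics/v4.png',w)
E
```

```text
[ 0.62599246 -0.01592136  0.19025084] 0.3815778735821207 [-6.56959377e-02  1.95474539e-01  1.76446778e+00  9.62514642e-04
  1.17329702e+00  1.53358465e+00]
[[ 8.400e-03 -2.880e-02 -9.995e-01]
 [ 3.000e-04 -9.996e-01  2.890e-02]
 [-1.000e+00 -6.000e-04 -8.400e-03]]
shift to pin z.115 [7.52507771e-02 1.33625342e-05 3.23847699e-04]
[279.24450926 200.31670748] [317.90822745 324.28468144]
```

View pics/v4.png

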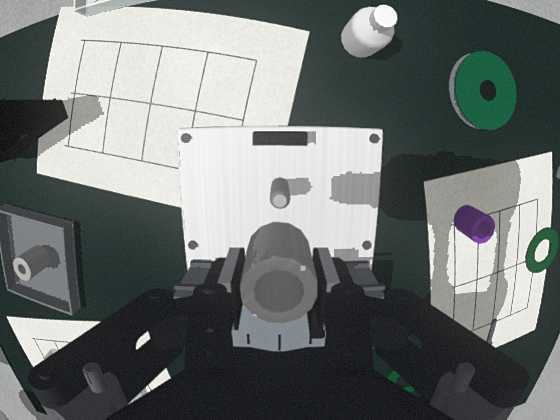

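Wrist view: the sleeve is held with its top at about (278,287), and the pin top at (279,201) is as predicted. The narrow sleeve stands in the tray at (30,262). Checking the sleeve's offset in the grip before lowering.

```bash
python3 - <<'E'
from h import *
st=monitor.read_state(); M=R.from_rotvec(st['tcp_rot']).as_matrix(); t=np.array(st['tool_pos'])
for dz in (-.002,0,.002): print(dz,proj('wrist',t+M@[-.0251,0,dz],st))
im=cv2.imread('pics/wrist4.png'); g=cv2.medianBlur(cv2.cvtColor(im,cv2.COLOR_BGR2GRAY),3)
for rr in ((18,32),(33,46)):
    c=cv2.HoughCircles(g[230:340,220:340],cv2.HOUGH_GRADIENT,1,100,param1=60,param2=12,minRadius=rr[0],maxRadius=rr[1])
    print(None if c is None else c[0,0]+[220,230,0])
E
```

```text
-0.002 [279.81844034 284.97103659]
0 [279.80992018 289.10154648]
0.002 [279.80135122 293.17050869]
[277.5        284.5         27.89999962]
[278.5        284.5         38.70000076]
```

Emit:
jog_arm --pt "0.03 0 0.0013 0 0 0 0" --pt "0.06 0 0.0013 0 0 0 0" --pt "0.08 0 0.0013 0 0 0 0" --pt "0.09 0 0.0013 0 0 0 0" --pt "0.096 0 0.0013 0 0 0 0" --pt "0.1 0 0.0013 0 0 0 0" --pt "0.105 0 0.0013 0 0 0 0" --pt "0.11 0 0.0013 0 0 0 0" --pt "0.115 0 0.0013 0 0 0 0" --pt "0.115 0 0.0013 0 0 0 0"

```text
time: 12.8
tool_pos: [0.6264, -0.0162, 0.0751]
tcp_rot: [-2.218, 0.032, 2.196]
wrist_force: [1.2, -1.1, -1.8]
width: 0.378
```

Emit:
jog_arm --pt "0.008 0 0 0 0 0 0" --pt "0.016 0 0 0 0 0 0" --pt "0.024 0 0 0 0 0 0" --pt "0.032 0 0 0 0 0 0" --pt "0.038 0 0 0 0 0 0" --pt "0.041 0 0 0 0 0 0" --pt "0.042 0 0 0 0 0 0" --pt "0.042 0 0 0 0 0 0"

```text
time: 13.6
tool_pos: [0.6267, -0.0163, 0.0329]
tcp_rot: [-2.218, 0.032, 2.196]
wrist_force: [1.4, -1.8, -2.1]
width: 0.38
```

Emit:
jog_arm --pt "0.001 0 0 0 0 0 38" --pt "0.001 0 0 0 0 0 42" --pt "0 0 0 0 0 0 50" --pt "0 0 0 0 0 0 60" --pt "0 0 0 0 0 0 60" --pt "0 0 0 0 0 0 60" --pt "-0.02 0 0 0 0 0 60" --pt "-0.05 0 0 0 0 0 60" --pt "-0.1 0 0 0 0 0 60" --pt "-0.15 0 0 0 0 0 60" --pt "-0.2 0 0 0 0 0 60" --pt "-0.2 0 0 0 0 0 60" --pt "-0.2 0 0 0 0 0 60"

```text
time: 14.9
tool_pos: [0.626, -0.0162, 0.2355]
tcp_rot: [-2.223, 0.032, 2.191]
wrist_force: [0.4, -0.4, -1.6]
width: 0.601
```

```bash
python3 - <<'E'
from h import *
st=monitor.read_state(); print(st['tool_pos'],st['wrist_force']);M=R.from_rotvec(st['tcp_rot']).as_matrix();print(M.round(4))
w=imaging.read_camera('wrist');cv2.imwrite('pics/wrist5.png',w);d=imaging.read_camera('side');cv2.imwrite('pics/side5.png',d)
s=imaging.read_camera('scene')
P=[.6263,-.0159]
for n in('side','scene'): print(n,[proj(n,P+[z]).round(1) for z in (.012,.057,.072)])
print('w',[proj('wrist',P+[z],st).round(1) for z in (.057,.072)],proj('wrist',[.5415,-.0433,.128],st))
print('tab shift to z=.22',M.T@(np.array([.5415,-.0433,.22])-st['tool_pos']))
c=lambda im,u,v,h=40: cv2.resize(im[v-h:v+h,u-h:u+h],(390,390),interpolation=cv2.INTER_CUBIC)
u,v=proj('side',P+[.05]).astype(int);u2,v2=proj('scene',P+[.05]).astype(int)
cv2.imwrite('pics/v5.png',np.hstack([c(d,u,v),c(s,u2,v2)]))
E
```

```text
[ 0.62603809 -0.01623779  0.23546325] [ 0.38538812 -0.39422406 -1.57439522]
[[ 1.450e-02 -2.910e-02 -9.995e-01]
 [-5.000e-04 -9.996e-01  2.910e-02]
 [-9.999e-01  1.000e-04 -1.450e-02]]
side [array([307.3, 216.4]), array([307.6, 203.1]), array([307.7, 198.6])]
scene [array([284.1, 249.5]), array([283.8, 239.1]), array([283.8, 235.5])]
w [array([278.7, 186.3]), array([278.7, 189.5])] [312.21182831 295.51725397]
tab shift to z=.22 [0.01425376 0.02951078 0.08392918]
```

View pics/v5.png

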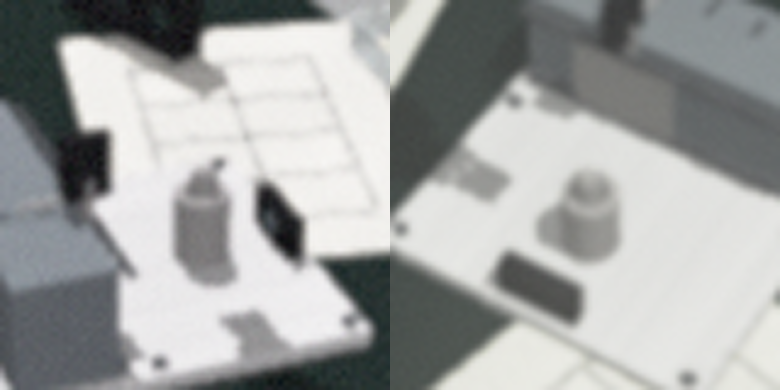

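The wide sleeve sits on the plate, with a little of the pin showing above it as it should. Now pinching the tab.

Emit:
jog_arm --pt "0.0 0.015 0.04 0 0 0 60" --pt "0.01 0.0295 0.08 0 -0.0145 0 60" --pt "0.014 0.0295 0.0855 0 -0.0145 0 60" --pt "0.05 0.0295 0.0857 0 -0.0145 0 60" --pt "0.085 0.0295 0.0857 0 -0.0145 0 60" --pt "0.11 0.0295 0.0857 0 -0.0145 0 60" --pt "0.127 0.0295 0.0857 0 -0.0145 0 60" --pt "0.137 0.0295 0.0857 0 -0.0145 0 60" --pt "0.137 0.0295 0.0857 0 -0.0145 0 60" --pt "0.137 0.0295 0.0857 0 -0.0145 0 60"

```text
time: 16.05
tool_pos: [0.5378, -0.043, 0.0929]
tcp_rot: [-2.197, 0.032, 2.217]
wrist_force: [0.4, 0.5, 0.1]
width: 0.597
```

Emit:
jog_arm --pt "-0.003 0 0 0 0 0 40" --pt "-0.003 0 0 0 0 0 25" --pt "-0.003 0 0 0 0 0 10" --pt "-0.003 0 0 0 0 0 0" --pt "-0.003 0 0 0 0 0 0" --pt "-0.003 0 0 0 0 0 0" --pt "-0.003 0 0 0 0 0 0" --pt "-0.003 0 0 0 0 0 0" --pt "-0.003 0 0 0 0 0 0" --force 60

```text
time: 16.95
tool_pos: [0.539, -0.044, 0.0975]
tcp_rot: [-2.2, 0.033, 2.214]
wrist_force: [-1.4, -3.8, 6.5]
width: 0.127
```

```bash
python3 - <<'E'
from h import *
st=monitor.read_state(); print(st['tool_pos'],st['width'],st['wrist_force']);M=R.from_rotvec(st['tcp_rot']).as_matrix();print(M.round(4))
print(M.T@np.array([.03*.03,.03,0]))
E
```

```text
[ 0.53903655 -0.04402761  0.09748715] 0.12720706636409937 [-1.37617933 -3.82607947  6.46612402]
[[-0.0064 -0.029  -0.9996]
 [-0.0012 -0.9996  0.029 ]
 [-1.      0.0013  0.0063]]
[-4.02370564e-05 -3.00134547e-02 -3.03400240e-05]
```

Emit:
jog_arm --pt "0 -0.003 0 0 0 0 0" --pt "0 -0.007 0 0 0 0 0" --pt "0 -0.011 0 0 0 0 0" --pt "0 -0.015 0 0 0 0 0" --pt "0 -0.019 0 0 0 0 0" --pt "0 -0.023 0 0 0 0 0" --pt "0 -0.026 0 0 0 0 0" --pt "0 -0.029 0 0 0 0 0" --pt "0 -0.03 0 0 0 0 0" --pt "0 -0.03 0 0 0 0 0" --pt "0 -0.03 0 0 0 0 0" --pt "0 -0.03 0 0 0 0 0" --pt "0 -0.03 0 0 0 0 0"

```text
time: 18.25
tool_pos: [0.5399, -0.0163, 0.0975]
tcp_rot: [-2.202, 0.037, 2.216]
wrist_force: [-0.2, -9.6, -0.4]
width: 0.126
```

```bash
python3 - <<'E'
from h import *
st=monitor.read_state(); print(st['tool_pos'],st['width'],st['wrist_force'])
d=imaging.read_camera('side');s=imaging.read_camera('scene');cv2.imwrite('pics/side6.png',d);cv2.imwrite('pics/scene6.png',s)
P=[.489,-.013,.084]
for n in('side','scene'): print(n,[proj(n,[.4925+.001*k,-.012+y,.084]).round(1) for k,y in((0,-.03),(0,0),(0,.03))])
c=lambda im,u,v,h=40: cv2.resize(im[v-h:v+h,u-h:u+h],(390,390),interpolation=cv2.INTER_CUBIC)
Q=[.53,-.013,.084]
cv2.imwrite('pics/v6.png',np.hstack([c(d,*proj('side',Q).astype(int)),c(s,*proj('scene',Q).astype(int))]))
E
```

```text
[ 0.53988746 -0.01627062  0.09749428] 0.1260722303055801 [-0.19456912 -9.61483854 -0.37080659]
side [array([266.2, 209.1]), array([262.4, 203.7]), array([258.8, 198.6])]
scene [array([300. , 197.8]), array([309.3, 201.6]), array([318.8, 205.4])]
```

View pics/v6.png

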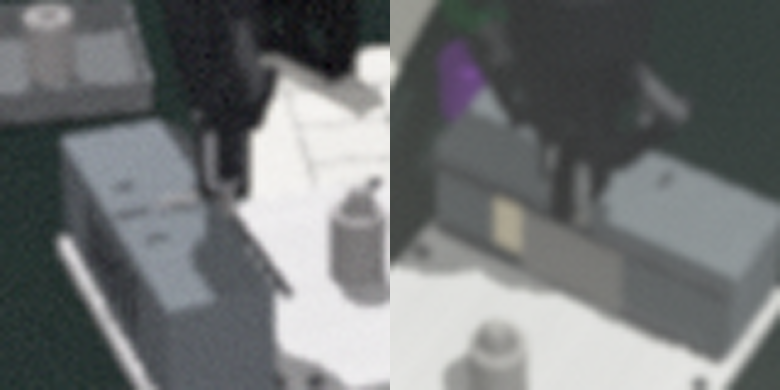

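```bash
python3 - <<'E'
from h import *
d=cv2.imread('pics/side6.png'); d0=cv2.imread('pics/side0.png')
u0,v0=proj('side',[.53,-.013,.084]).astype(int)-40
pu,pv=u0+175/4.875,v0+200/4.875
ax=np.array([np.cos(.03),-np.sin(.03)]);ay=np.array([np.sin(.03),np.cos(.03)])
mid=onz('side',u0+130/4.875,v0+213/4.875,.084)
print('mid',mid,'shut',onz('side',u0+158/4.875,v0+240/4.875,.084),'open',onz('side',u0+122/4.875,v0+186/4.875,.084))
for z in (.084,.086,.088,.09):
    p=onz('side',pu,pv,z); print(z,p.round(4),'travel',.03+(p-mid)[:2]@ay)
st=monitor.read_state();print(st['tool_pos'],st['wrist_force'])
# shut pointer in wrist3 (crop px ~ (85,280)), marks y there
import json; s3=json.load(open('st3.json'))
m=onz('wrist',120+47/2,10+220/2,.084,s3)
for z in(.084,.088): print('shut ptr',.03+(onz('wrist',120+80/2,10+280/2,z,s3)-m)[:2]@ay)
E
```

```text
mid [ 0.48895393 -0.01588597  0.084     ] shut [ 0.49357406 -0.04871567  0.084     ] open [0.49465854 0.0138202  0.084     ]
0.084 [ 0.5171 -0.0124  0.084 ] travel 0.034336850663723384
0.086 [ 0.5159 -0.0155  0.086 ] travel 0.03115744540337207
0.088 [ 0.5148 -0.0187  0.088 ] travel 0.027978040143020758
0.09 [ 0.5137 -0.0218  0.09  ] travel 0.024798634882669666
[ 0.53986154 -0.01629219  0.0974864 ] [-0.26798245 -8.8317852   0.9744538 ]
shut ptr -0.001225090837718771
shut ptr -0.0007801141767228154
```

Emit:
jog_arm --pt "0 -0.003 0 0 0 0 0" --pt "0 -0.003 0 0 0 0 0" --pt "0 -0.003 0 0 0 0 0" --pt "0 -0.003 0 0 0 0 0" --pt "0 -0.003 0 0 0 0 0" --pt "0 -0.003 0 0 0 0 0" --pt "0 -0.003 0 0 0 0 0" --pt "0 -0.003 0 0 0 0 0"

```text
time: 19.15
tool_pos: [0.5399, -0.0155, 0.0975]
tcp_rot: [-2.204, 0.041, 2.218]
wrist_force: [0.2, -9.0, -0.2]
width: 0.13
```

```bash
python3 - <<'E'
from h import *
s=monitor.read_state();print(s['tool_pos'],s['width'],s['wrist_force'],np.abs(s['joint_vel']).max())
d=imaging.read_camera('side'); s=imaging.read_camera('scene')
c=lambda im,u,v,h=40: cv2.resize(im[v-h:v+h,u-h:u+h],(390,390),interpolation=cv2.INTER_CUBIC)
Q=[.53,-.013,.084]
cv2.imwrite('pics/v7.png',np.hstack([c(d,*proj('side',Q).astype(int)),c(s,*proj('scene',[.6,0,.05]).astype(int))]))
E
```

```text
[ 0.53991863 -0.01551433  0.09752717] 0.130040447500445 [ 0.17031737 -9.0268914  -0.16163356] 0.0007671145950728354
```

View pics/v7.png

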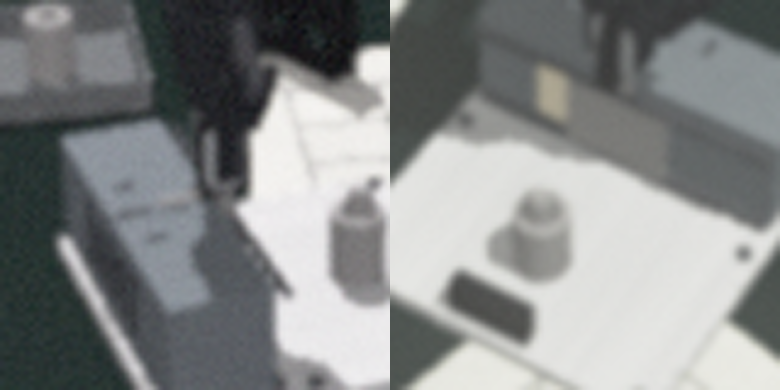

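The pointer at (175,200) lines up with the middle mark at (130,213). The wide sleeve is home on the pin, the narrow one is in the tray, and the arm is still. Handing in.

```bash
python3 -c "
from h import *
print(finish_job())"
```

```text
the job is handed in; nothing more can be done
None
```

I handed the job in at about 19.3 s of the 67 s allowed. The hand-in gives no verdict, so what follows rests on my own last checks.

- **Sleeves:** The narrow-bore sleeve stands upright in the reject tray. The wide-bore sleeve is over the gauge pin and looks fully home in both the side and scene cameras. I let go of both, and I never gripped the purple look-alikes.
- **Shutter:** The gripper is still holding the tab near half travel. The pointer lines up with the middle mark, the wrist feels about 9 N from the spring, and the arm is still.
- **Small disagreements:**
  - **Shutter travel:** The arm's movement puts it at about 28.5 mm. The force (8.8–9.6 N) suggests about 24–28 mm. The pointer gave 28–31 mm, or 25–34 mm over the pointer heights I tried, since its height isn't known. The target is 30 ± 5 mm, so the lowest readings sit at the edge.
  - **Sleeve height:** I judged the wide sleeve's seating by eye and did not measure its height to the millimetre.
- **Other things on the bench:** I planned the moves to stay clear of them and saw no unexpected forces, but I did not re-measure their positions at the end.

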